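Rack printed bottles in reverse order

TASK

Move the four gold bottles from the wooden rack to the empty aluminium rack, so that they stand there in the reverse order: the bottle nearest the red knob of the wooden rack goes to the place farthest from the red knob of the aluminium rack, and so on along the row. Set each one down gently (do not drop it), upright in the middle of its black pad, and do not knock any over.

Things in the scene. Friction and masses are not known exactly. Their poses are not given: they have to be found in the camera images.
- bottle_slim: Gold metallised tall slim round bottle, 128 mm high, body 38 mm diameter up to 80 mm, sloping shoulder to 90 mm, then a straight round neck 24 mm in diameter from 90 to 128 mm, dark mouth on top. Rigid, closed, about 90 g. Origin at the centre of its underside, z up its axis. It starts upright on its own pad in the wooden rack (underside 19 mm above the deck).
- bottle_flask: Gold metallised flat rectangular flask, 116 mm high, body 30 mm (its x) by 50 mm (its y) and 70 mm high, short shoulder to 80 mm, then a straight round neck 24 mm in diameter from 80 to 116 mm, dark mouth on top. Rigid, closed, about 100 g. Origin at the centre of its underside, z up its axis. It starts upright on its own pad in the wooden rack (underside 19 mm above the deck).
- bottle_squat: Gold metallised short wide round bottle, 98 mm high, body 54 mm diameter up to 50 mm, shoulder to 62 mm, then a straight round neck 28 mm in diameter from 62 to 98 mm, dark mouth on top. Rigid, closed, about 130 g. Origin at the centre of its underside, z up its axis. It starts upright on its own pad in the wooden rack (underside 19 mm above the deck).
- bottle_cone: Gold metallised conical bottle, 108 mm high, base 52 mm diameter, tapering from 8 to 70 mm, then a straight round neck 26 mm in diameter from 70 to 108 mm, dark mouth on top. Rigid, closed, about 110 g. Origin at the centre of its underside, z up its axis. It starts upright on its own pad in the wooden rack (underside 19 mm above the deck).
- nest_slim: Black rubber pad (round, 52 mm across, 4 mm thick, origin at the centre of its underside), fixed on the wooden rack under the place where the slim bottle stands at the start; it stays and so still marks that bottle's starting place after the bottle is gone.
- nest_flask: Black rubber pad (square, 58 mm across, 4 mm thick, origin at the centre of its underside), fixed on the wooden rack under the place where the flask bottle stands at the start; it stays and so still marks that bottle's starting place after the bottle is gone.
- nest_squat: Black rubber pad (round, 64 mm across, 4 mm thick, origin at the centre of its underside), fixed on the wooden rack under the place where the squat bottle stands at the start; it stays and so still marks that bottle's starting place after the bottle is gone.
- nest_cone: Black rubber pad (round, 60 mm across, 4 mm thick, origin at the centre of its underside), fixed on the wooden rack under the place where the cone bottle stands at the start; it stays and so still marks that bottle's starting place after the bottle is gone.
- print_rack: Light wooden rack with the four gold bottles in a row at the start, in any order: fixed plate 84 (x) x 324 (y) x 15 mm, origin at its underside's centre, red knob 56 mm high at its +y end (y = 171 mm). Places along y at +117, +39, -39, -117 mm, x = 0. 
- curing_rack: Aluminium rack, empty, roughly parallel to the wooden one, before or behind it: fixed plate 84 (x) x 324 (y) x 15 mm, origin at its underside's centre, red knob 56 mm high at its +y end (y = 171 mm). Places along y at +117, +39, -39, -117 mm, x = 0. Each place is a black 62 mm square pad, top 19 mm above the deck, between dividers 6 mm thick, 27 mm high, 72 mm apart; open at front and back.
Things that resemble listed ones, but are neither listed nor needed, are in the scene too. What is shaped like the bottle_flask but blue or white is not meant. What is shaped like the bottle_cone but blue is not meant.

How it is judged:
At the end, for the whole second after the job is handed in: All four bottles stand upright (within about 4.5 degrees) on the pads of the aluminium rack, each within 12 mm along and 12 mm across of the middle of its place, in the reverse of their starting order counted from the red knobs, released and at rest (((y of nest_slim in the frame of print_rack between 0.097 and 0.137 m and y of bottle_slim in the frame of curing_rack between -0.129 and -0.105 m) or (y of nest_slim in the frame of print_rack between 0.019 and 0.059 m and y of bottle_slim in the frame of curing_rack between -0.051 and -0.027 m) or (y of nest_slim in the frame of print_rack between -0.059 and -0.019 m and y of bottle_slim in the frame of curing_rack between 0.027 and 0.051 m) or (y of nest_slim in the frame of print_rack between -0.137 and -0.097 m and y of bottle_slim in the frame of curing_rack between 0.105 and 0.129 m)) and x of bottle_slim in the frame of curing_rack between -0.012 and 0.012 m and z of bottle_slim in the frame of curing_rack between 0.015 and 0.023 m and angle between each of bottle_slim, bottle_flask, bottle_squat, bottle_cone's own z axis and vertical below 0.08 rad and linear speed of each of bottle_slim, bottle_flask, bottle_squat, bottle_cone below 0.02 m/s and angular speed of each of bottle_slim, bottle_flask, bottle_squat, bottle_cone below 0.1 rad/s and contact force between the fingers and bottle_slim below 0.05 N and ((y of nest_flask in the frame of print_rack between 0.097 and 0.137 m and y of bottle_flask in the frame of curing_rack between -0.129 and -0.105 m) or (y of nest_flask in the frame of print_rack between 0.019 and 0.059 m and y of bottle_flask in the frame of curing_rack between -0.051 and -0.027 m) or (y of nest_flask in the frame of print_rack between -0.059 and -0.019 m and y of bottle_flask in the frame of curing_rack between 0.027 and 0.051 m) or (y of nest_flask in the frame of print_rack between -0.137 and -0.097 m and y of bottle_flask in the frame of curing_rack between 0.105 and 0.129 m)) and x of bottle_flask in the frame of curing_rack between -0.012 and 0.012 m and z of bottle_flask in the frame of curing_rack between 0.015 and 0.023 m and contact force between the fingers and bottle_flask below 0.05 N and ((y of nest_squat in the frame of print_rack between 0.097 and 0.137 m and y of bottle_squat in the frame of curing_rack between -0.129 and -0.105 m) or (y of nest_squat in the frame of print_rack between 0.019 and 0.059 m and y of bottle_squat in the frame of curing_rack between -0.051 and -0.027 m) or (y of nest_squat in the frame of print_rack between -0.059 and -0.019 m and y of bottle_squat in the frame of curing_rack between 0.027 and 0.051 m) or (y of nest_squat in the frame of print_rack between -0.137 and -0.097 m and y of bottle_squat in the frame of curing_rack between 0.105 and 0.129 m)) and x of bottle_squat in the frame of curing_rack between -0.012 and 0.012 m and z of bottle_squat in the frame of curing_rack between 0.015 and 0.023 m and contact force between the fingers and bottle_squat below 0.05 N and ((y of nest_cone in the frame of print_rack between 0.097 and 0.137 m and y of bottle_cone in the frame of curing_rack between -0.129 and -0.105 m) or (y of nest_cone in the frame of print_rack between 0.019 and 0.059 m and y of bottle_cone in the frame of curing_rack between -0.051 and -0.027 m) or (y of nest_cone in the frame of print_rack between -0.059 and -0.019 m and y of bottle_cone in the frame of curing_rack between 0.027 and 0.051 m) or (y of nest_cone in the frame of print_rack between -0.137 and -0.097 m and y of bottle_cone in the frame of curing_rack between 0.105 and 0.129 m)) and x of bottle_cone in the frame of curing_rack between -0.012 and 0.012 m and z of bottle_cone in the frame of curing_rack between 0.015 and 0.023 m and contact force between the fingers and bottle_cone below 0.05 N); the robot touches nothing.
It fails at once if a bottle is knocked over (tilted more than 40 degrees) (angle between any of bottle_slim, bottle_flask, bottle_squat, bottle_cone's own z axis and vertical above 0.7 rad).
It fails at once if a bottle is dropped from more than about 25 mm ((linear speed of bottle_slim above 0.7 m/s and contact force between the fingers and bottle_slim below 0.05 N) or (linear speed of bottle_flask above 0.7 m/s and contact force between the fingers and bottle_flask below 0.05 N) or (linear speed of bottle_squat above 0.7 m/s and contact force between the fingers and bottle_squat below 0.05 N) or (linear speed of bottle_cone above 0.7 m/s and contact force between the fingers and bottle_cone below 0.05 N)).
It also fails if it takes over 106 s, if anything falls off the work surface, if the arm or the gripper's body presses on something with over 40 N, if the wrist force passes 120 N, or if a joint passes its speed limit or range.

ROBOT

A 6-joint arm with a two-finger parallel gripper is mounted at the origin on the work surface. World frame = base frame: x ahead of the robot, y to its left, z up, the work surface at z = 0. Lengths are in m, angles in rad, forces in N, time in s.
With the tool pointing down it reaches from about 0.225 to 0.725 m from the base axis. Payload 3.1 kg.
Tool frame: the origin (TCP) lies at the very end of the fingers, on their centre line; the grasp point (between the pads) lies 19 mm behind it; z points along the fingers, y is the direction in which the jaws open and shut (so a half turn about z gives the same grasp; the last joint's range is limited). The gripper opens to 85 mm and grips with 20 to 120 N. Pads are 22 mm wide; open, the fingers measure 114 mm over their backs; the gripper's body (76 mm by 85 mm) begins 54 mm behind the grasp point. The pads swing forward as they close: fully open they stand 13 mm farther back than shut.
Start: joints at [0.973, 0.048, 0.099, 1.622, 0, 1.443], TCP at [0.238, 0.468, 0.231] pointing down, gripper open.
Joint ranges: [-2.91, 2.91], [-0.99, 1.94], [-1.21, 1.42], [-2.12, 2.29], [-1.49, 1.47], [-3.14, 3.14]. Speed limits (rad/s): [2.79, 2.79, 3.14, 3.14, 3.14, 3.14].

INTERFACE

Orientations are given as [roll, pitch, yaw] about the fixed x, y, z axes, in that order (R = Rz(yaw) Ry(pitch) Rx(roll)).
In Python, from cell import read_state, capture, hand_in gives the robot as it stands.
- The arm moves only by the shell command python3 -m jog 'ROWS'. ROWS is JSON, a list of rows, each an object with "grip": the opening, from 0 (shut) to 1 (fully open); "offset": the shift along the world's x, y, z in m, a list of three; "delta_rot": the turn, a rotation vector about the world's x, y, z in rad, a list of three. In form: [{"grip": grip, "offset": [tx, ty, tz], "delta_rot": [ax, ay, az]}, ...]. A call has 1 to 12 rows; each row shifts and turns the pose as measured when the row begins; what a row does not reach is not made up. A row lasts 1/10 s, in which the tool goes at most 50 mm and 8.59 degrees, less where a joint would pass 70% of its speed; a pose out of reach is approached as far as the arm can. A call is refused whole if a number of a shift passes 0.05 or a number of a turn 0.15, either way. A call with a gripper value outside its range is refused whole. The fingers move at their own pace and stop on an object; the grip force is fixed at half the most. Time passes only in rows, so rows that do not move let the fingers close. It gives the time, the measured TCP pose, the force and the opening at its end, in the units of the state.
- read_state(): the state, without advancing time (a new reading comes with each control period).
- capture(name): name is "scene" or "top" or "wrist"; returns a dict with "color" (420x560x3 uint8, blue, green, red), "camera_matrix" (3x3 intrinsics, pixels), "view" (4x4, takes a point from world to camera coordinates). Camera axes: x right, y down, z forward; pixel columns grow to the right and rows downward; lengths in m; the calibration is good to about 2 mm. A picture is of the moment at which its call begins. There is no depth.
- hand_in(): hands the job in, once; it reports no verdict.
The state is a dict: "t": time; "joint_positions": joint angles; "qd": joint speeds; "joint_torque": joint torques, N m; "eef_pos": TCP position; "ee_rot": TCP orientation; "wrist_force": force on the tool from outside, world axes, zero at the start; "ft_torque": the same for the moment, N m; "finger_gap": finger opening in m.
Only numpy, scipy, OpenCV 4.12 (cv2) and the standard library are available. Lean on these libraries where they do the work, as an engineer would, in place of code of your own. Each camera call takes 0.05 s, during which the arm holds its last target. There are 200 camera calls.

## Working session

There is one attempt and no reset: what is moved stays moved. The work goes in short steps, Python scripts to look and compute and a shell command to move; the robot and the scene stay as the last step left them, time stands still between calls to the robot, and variables do not carry over. Pictures are saved under pics/ and viewed, about 12 in all and at most 16, crops included, and the job is handed in when it is done.

```bash
ls; mkdir -p pics; python3 - <<'E'
from cell import *
import cv2,numpy as np
np.set_printoptions(precision=4,suppress=True)
for n in ("scene","top"):
    c=capture(n); cv2.imwrite(f"pics/{n}0.png",c["color"]); np.savez(f"pics/{n}0.npz",K=c["camera_matrix"],V=c["view"]); print(n,c["camera_matrix"],c["view"])
print(read_state())
E
```

```text
pics
scene [[518.7271   0.     281.3832]
 [  0.     518.7271 208.5555]
 [  0.       0.       1.    ]] [[-0.3723  0.9279 -0.0167  0.2555]
 [ 0.6142  0.2329 -0.754  -0.3132]
 [-0.6958 -0.291  -0.6567  1.2778]
 [ 0.      0.      0.      1.    ]]
top [[417.3202   0.     282.7034]
 [  0.     417.3202 208.7625]
 [  0.       0.       1.    ]] [[-0.0153 -0.9996 -0.0255 -0.0297]
 [-0.9897  0.0188 -0.1417  0.5945]
 [ 0.1421  0.0231 -0.9896  0.6187]
 [ 0.      0.      0.      1.    ]]
{'t': 0.1, 'joint_positions': array([ 0.9732,  0.0488,  0.0977,  1.622 , -0.    ,  1.443 ]), 'qd': array([-0.0002, -0.0013,  0.0042,  0.003 ,  0.0014, -0.0005]), 'joint_torque': array([  0.002 , -33.9853,  32.0935,   0.0159,  -0.0002,   0.    ]), 'eef_pos': array([0.2374, 0.4676, 0.2302]), 'ee_rot': array([-3.1394, -0.0003,  2.6718]), 'wrist_force': array([ 1.4665, -0.3916, -0.8084]), 'ft_torque': array([-0.009 ,  0.0018, -0.036 ]), 'finger_gap': 0.08525303256036625}
```

View pics/scene0.png

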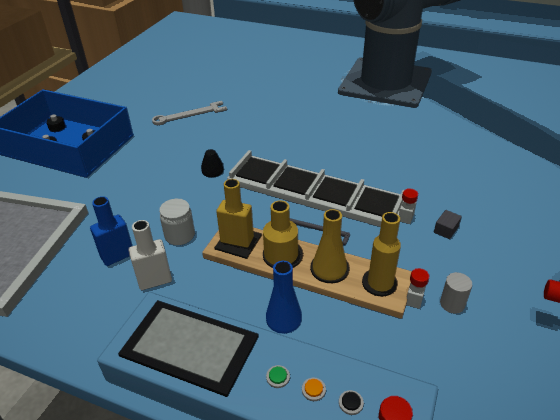

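View pics/top0.png

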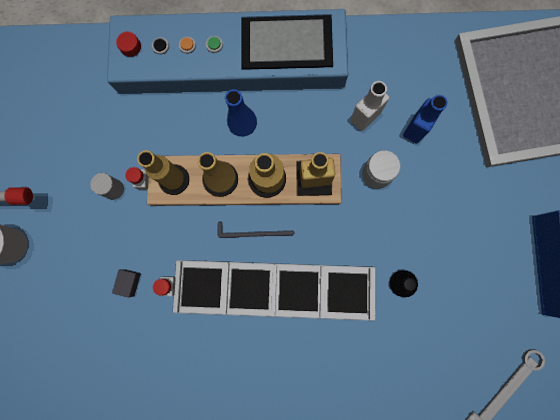

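The gold bottles on the wooden rack, from the red knob outward, are slim (390,218), cone (333,216), squat (280,207) and flask (232,183) in the scene view. The lookalikes, rejected on colour, are the blue flask (103,203), white flask (141,227) and blue cone (283,267). The aluminium rack is nearer the robot, with its knob also at +y. Next come enlarged crops.

```bash
python3 - <<'E'
import cv2
a=cv2.imread("pics/scene0.png")[150:310,190:440]; cv2.imwrite("pics/sc.png",cv2.resize(a,None,fx=3.2,fy=3.2,interpolation=2))
a=cv2.imread("pics/top0.png")[140:330,120:385]; cv2.imwrite("pics/tc.png",cv2.resize(a,None,fx=3,fy=3,interpolation=2))
E
```

```text
(no output)
```

View pics/sc.png

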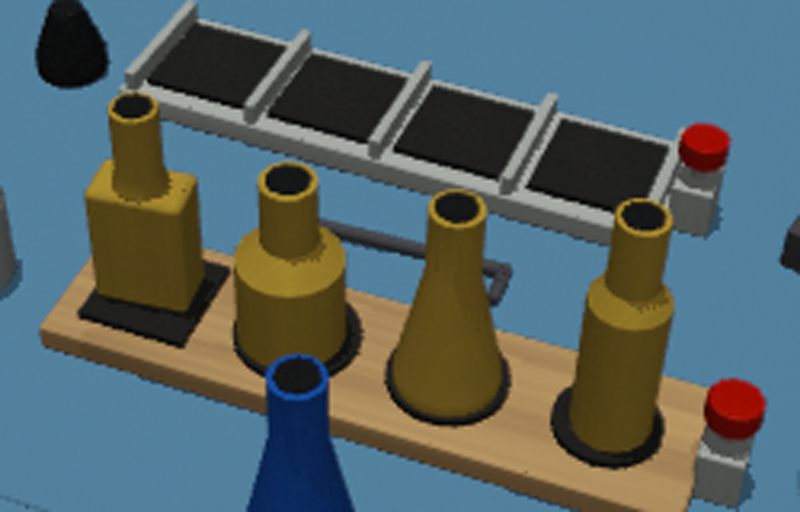

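View pics/tc.png

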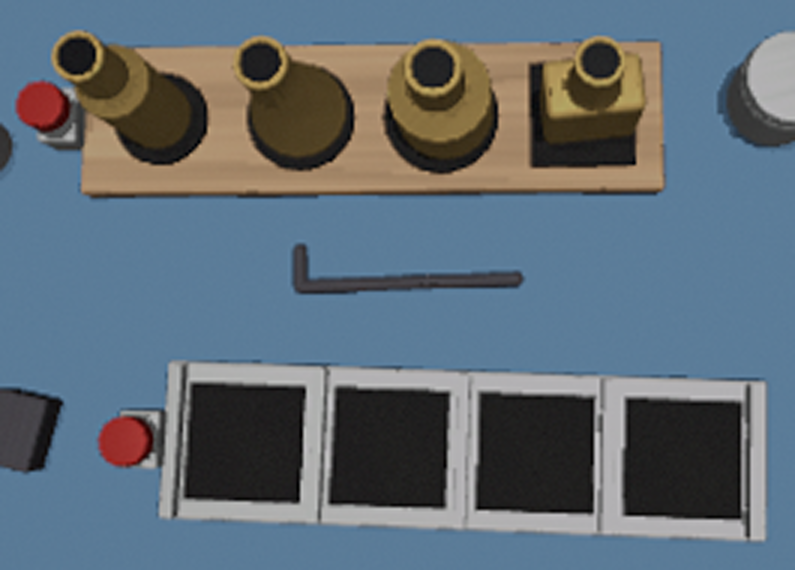

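Crops confirm the gold bottles from the wooden knob: slim, cone, squat, flask, with mouths at scene crop (643,216), (458,208), (288,180), (134,106). All four pads of the aluminium rack are empty. I'll triangulate.

```bash
cat > tri.py <<'E'
import numpy as np,cv2
np.set_printoptions(precision=4,suppress=True)
L={n:np.load(f"pics/{n}0.npz") for n in("scene","top")}
P={n:l["K"]@l["V"][:3] for n,l in L.items()}
def tri(s,t):
    X=cv2.triangulatePoints(P["scene"],P["top"],np.array(s,float).reshape(2,1),np.array(t,float).reshape(2,1))[:,0]
    X=X[:3]/X[3]; q=P["top"]@np.r_[X,1]; return X,q[:2]/q[2]-t
def plane(n,uv,z,V=None,K=None):
    V=L[n]["V"] if V is None else V; K=L[n]["K"] if K is None else K
    d=V[:3,:3].T@np.linalg.solve(K,np.r_[uv,1]); c=-V[:3,:3].T@V[:3,3]
    return c+d*(z-c[2])/d[2]
E
python3 - <<'E'
from tri import *
S=lambda a:np.array(a)/3.2+(190,150)
T=lambda a:np.array(a)/3+(120,140)
D=dict(slim=((643,216),(78,54),.147),cone=((458,208),(261,62),.127),squat=((288,180),(433,67),.117),flask=((134,106),(600,59),.135),
 kw=((735,393),(41,103),.056),ka=((705,137),(125,437),.056),p1=((597,164),(244,443),.019),p2=((466,126),(389,447),.019),p3=((340,94),(536,452),.019),p4=((219,62),(682,458.5),.019))
for k,(s,t,z) in D.items():
    X,r=tri(S(s),T(t)); print(k,X,"res",r,"plane top",plane("top",T(t),z)[:2],"scene",plane("scene",S(s),z)[:2])
E
```

```text
slim [0.6526 0.1447 0.145 ] res [-0.6327  0.2077] plane top [0.6523 0.1431] scene [0.6544 0.1455]
cone [0.6523 0.0655 0.1242] res [-0.8773  0.3249] plane top [0.652  0.0636] scene [0.655 0.067]
squat [ 0.6507 -0.0152  0.1144] res [-0.7528  0.3099] plane top [ 0.6505 -0.0164] scene [ 0.6532 -0.0133]
flask [ 0.6476 -0.0931  0.1334] res [-1.0746  0.4846] plane top [ 0.6479 -0.0945] scene [ 0.6492 -0.091 ]
kw [0.6512 0.1962 0.0553] res [-0.7128  0.2244] plane top [0.6514 0.1948] scene [0.6514 0.1969]
ka [0.4767 0.1482 0.0533] res [-1.0809  0.3332] plane top [0.4773 0.1457] scene [0.4793 0.1494]
p1 [0.4716 0.0943 0.0149] res [-0.1934  0.0655] plane top [0.4719 0.0931] scene [0.4764 0.0953]
p2 [0.4681 0.0171 0.017 ] res [-0.9143  0.3349] plane top [0.4687 0.0155] scene [0.47   0.0187]
p3 [ 0.464  -0.0607  0.0156] res [-1.277   0.5059] plane top [ 0.465  -0.0627] scene [ 0.4676 -0.0579]
p4 [ 0.4597 -0.1388  0.0153] res [-0.8958  0.385 ] plane top [ 0.4605 -0.1398] scene [ 0.4639 -0.1357]
```

Triangulated heights agree with the text to about 3 mm. I'll move above the slim bottle and turn the jaws to lie along x.

```bash
python3 -m jog '[{"grip":0.7,"offset":[0.035,-0.027,0],"delta_rot":[0,0,-0.092]},{"grip":0.7,"offset":[0.035,-0.027,0],"delta_rot":[0,0,-0.092]},{"grip":0.7,"offset":[0.035,-0.027,0],"delta_rot":[0,0,-0.092]},{"grip":0.7,"offset":[0.035,-0.027,0],"delta_rot":[0,0,-0.092]},{"grip":0.7,"offset":[0.035,-0.027,0],"delta_rot":[0,0,-0.092]},{"grip":0.7,"offset":[0.035,-0.027,0],"delta_rot":[0,0,-0.092]},{"grip":0.7,"offset":[0.035,-0.027,0],"delta_rot":[0,0,-0.092]},{"grip":0.7,"offset":[0.035,-0.027,0],"delta_rot":[0,0,-0.092]},{"grip":0.7,"offset":[0.035,-0.027,0],"delta_rot":[0,0,-0.092]},{"grip":0.7,"offset":[0.035,-0.027,0],"delta_rot":[0,0,-0.092]},{"grip":0.7,"offset":[0.035,-0.027,0],"delta_rot":[0,0,-0.092]},{"grip":0.7,"offset":[0,0,0],"delta_rot":[0,0,0]}]'
```

```text
t: 1.3
eef_pos: [0.6302, 0.1557, 0.2188]
ee_rot: [-3.126, -0.002, 1.624]
wrist_force: [-0.7, 0.9, -0.3]
finger_gap: 0.0597
```

```bash
python3 -m jog '[{"grip":0.7,"offset":[0.023,-0.011,0.005],"delta_rot":[0,-0.0156,-0.053]},{"grip":0.7,"offset":[0,0,0],"delta_rot":[0,0,0]}]'; python3 - <<'E'
from cell import *
import cv2
from tri import *
s=read_state(); print(s["eef_pos"],s["ee_rot"])
c=capture("wrist"); cv2.imwrite("pics/w1.png",c["color"]); np.savez("pics/w1.npz",K=c["camera_matrix"],V=c["view"])
print(c["view"])
E
```

```text
t: 1.5
eef_pos: [0.6532, 0.1429, 0.2199]
ee_rot: [-3.135, -0.002, 1.568]
wrist_force: [-0.1, -0.7, -0.6]
finger_gap: 0.0598
[0.6532 0.1429 0.2199] [-3.1352 -0.0015  1.5677]
[[ 1.     -0.0028 -0.0062 -0.6512]
 [-0.0007 -0.947   0.3214  0.0983]
 [-0.0067 -0.3214 -0.9469  0.4215]
 [ 0.      0.      0.      1.    ]]
```

View pics/w1.png

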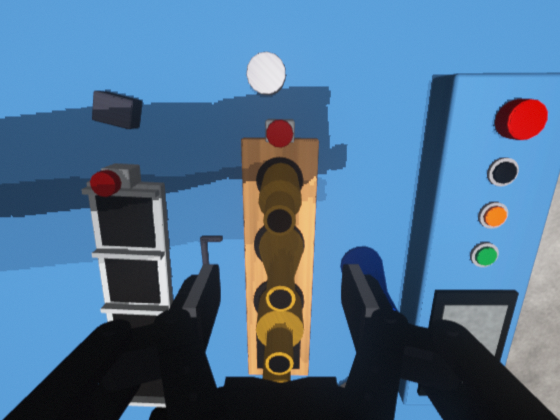

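The wrist view shows the slim mouth at (279,220), the cone mouth at (281,298) and the squat mouth at (279,362). The blue cone at (362,265) is off to the side. I'll cross-check this against the stereo result.

```bash
python3 - <<'E'
from tri import *
w=np.load("pics/w1.npz")
for k,uv,z in (("slim",(279.5,220),.147),("cone",(281,298.5),.127),("squat",(279.5,363),.117),("kw",(279.5,132),.056),("ka",(105,182),.056)):
    print(k,plane("",uv,z,w["V"],w["K"]))
E
```

```text
slim [0.6519 0.1455 0.147 ]
cone [0.6527 0.0657 0.127 ]
squat [ 0.651  -0.0143  0.117 ]
kw [0.6513 0.1995 0.056 ]
ka [0.4782 0.1516 0.056 ]
```

```bash
python3 -m jog '[{"grip":0.7,"offset":[0,0.001,-0.03],"delta_rot":[0,-0.006,0]},{"grip":0.7,"offset":[0,0,-0.03],"delta_rot":[0,0,0]},{"grip":0.7,"offset":[0,0,0],"delta_rot":[0,0,0]}]'
```

```text
t: 1.85
eef_pos: [0.649, 0.1476, 0.1589]
ee_rot: [-3.138, -0.004, 1.574]
wrist_force: [-1.3, -0.6, -0.9]
finger_gap: 0.0599
```

```bash
python3 -m jog '[{"grip":0.7,"offset":[0.003,-0.0025,-0.02],"delta_rot":[0,-0.003,0]},{"grip":0.7,"offset":[0,0,-0.015],"delta_rot":[0,0,0]},{"grip":0.7,"offset":[0,0,-0.008],"delta_rot":[0,0,0]},{"grip":0.7,"offset":[0,0,0],"delta_rot":[0,0,0]}]'
```

```text
t: 2.25
eef_pos: [0.6505, 0.1483, 0.1188]
ee_rot: [3.14, -0.006, 1.58]
wrist_force: [0.7, 0.4, -0.2]
finger_gap: 0.0598
```

```bash
python3 -m jog '[{"grip":0.7,"offset":[0.0015,-0.003,-0.006],"delta_rot":[-0.006,0.0,-0.008]},{"grip":0.7,"offset":[0,0,0],"delta_rot":[0,0,0]}]'
```

```text
t: 2.45
eef_pos: [0.6529, 0.1457, 0.1148]
ee_rot: [3.137, 0.0, 1.572]
wrist_force: [0.2, -0.3, -0.2]
finger_gap: 0.0599
```

```bash
python3 -m jog '[{"grip":0,"offset":[0,0,0],"delta_rot":[0,0,0]},{"grip":0,"offset":[0,0,0],"delta_rot":[0,0,0]},{"grip":0,"offset":[0,0,0],"delta_rot":[0,0,0]},{"grip":0,"offset":[0,0,0],"delta_rot":[0,0,0]},{"grip":0,"offset":[0,0,0],"delta_rot":[0,0,0]},{"grip":0,"offset":[0,0,0],"delta_rot":[0,0,0]}]'
```

```text
t: 3.05
eef_pos: [0.6542, 0.1456, 0.1169]
ee_rot: [3.134, -0.0, 1.571]
wrist_force: [-0.3, -0.2, -0.4]
finger_gap: 0.0221
```

```bash
python3 -m jog '[{"grip":0,"offset":[0,0,0.015],"delta_rot":[0,0.0,0]},{"grip":0,"offset":[0,0,0.03],"delta_rot":[0,0.007,0]},{"grip":0,"offset":[0,0,0.035],"delta_rot":[0,0,0]},{"grip":0,"offset":[0,0,0.035],"delta_rot":[0,0,0]},{"grip":0,"offset":[0,0,0.025],"delta_rot":[0,0,0]},{"grip":0,"offset":[0,0,0],"delta_rot":[0,0,0]}]'
```

```text
t: 3.65
eef_pos: [0.6509, 0.1452, 0.264]
ee_rot: [-3.139, 0.0, 1.571]
wrist_force: [-0.3, 0.0, -1.0]
finger_gap: 0.0216
```

```bash
python3 -m jog '[{"grip":0,"offset":[-0.015,-0.02,0],"delta_rot":[0,0,0]},{"grip":0,"offset":[-0.024,-0.036,0],"delta_rot":[0,0,0]},{"grip":0,"offset":[-0.025,-0.038,0],"delta_rot":[0,0,0]},{"grip":0,"offset":[-0.025,-0.038,0],"delta_rot":[0,0,0]},{"grip":0,"offset":[-0.025,-0.038,0],"delta_rot":[0,0,0]},{"grip":0,"offset":[-0.025,-0.038,0],"delta_rot":[0,0,0]},{"grip":0,"offset":[-0.024,-0.036,0],"delta_rot":[0,0,0]},{"grip":0,"offset":[-0.015,-0.02,0],"delta_rot":[0,0,0]},{"grip":0,"offset":[0,0,0],"delta_rot":[0,0,0]}]'; python3 - <<'E'
from cell import *
import cv2
for n in("scene","top","wrist"): cv2.imwrite(f"pics/{n}2.png",capture(n)["color"])
a=cv2.imread("pics/scene2.png"); b=cv2.imread("pics/wrist2.png")
cv2.imwrite("pics/c2.png",cv2.hconcat([cv2.resize(a,(400,300)),cv2.resize(b,(400,300))]))
E
```

```text
t: 4.55
eef_pos: [0.4631, -0.1243, 0.2545]
ee_rot: [-3.134, -0.001, 1.576]
wrist_force: [0.3, 0.3, -0.6]
finger_gap: 0.0217
```

View pics/c2.png

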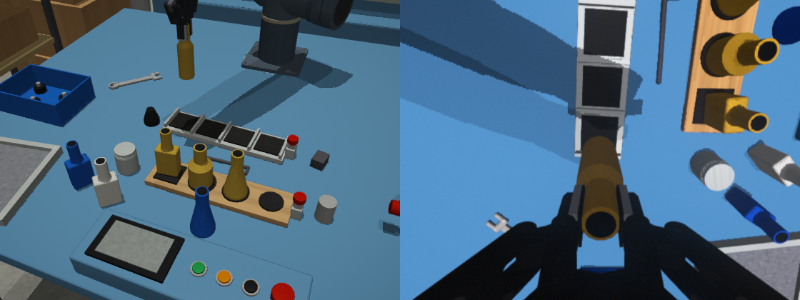

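Slim is held upright. I'll lower it over the fourth pad in stages.

```bash
python3 -m jog '[{"grip":0,"offset":[-0.002,-0.015,-0.02],"delta_rot":[0,-0.008,0]},{"grip":0,"offset":[0,0,-0.03],"delta_rot":[0,0,0]},{"grip":0,"offset":[0,0,-0.03],"delta_rot":[0,0,0]},{"grip":0,"offset":[0,0,-0.02],"delta_rot":[0,0,0]},{"grip":0,"offset":[0,0,0],"delta_rot":[0,0,0]}]'
```

```text
t: 5.2
eef_pos: [0.4677, -0.1313, 0.1513]
ee_rot: [3.136, -0.003, 1.591]
wrist_force: [-0.3, -0.8, -1.3]
finger_gap: 0.0219
```

```bash
python3 -m jog '[{"grip":0,"offset":[-0.007,-0.008,0],"delta_rot":[-0.003,0.0055,-0.02]},{"grip":0,"offset":[0,0,-0.01],"delta_rot":[0,0,0]},{"grip":0,"offset":[0,-0.001,-0.008],"delta_rot":[0,0,0]},{"grip":0,"offset":[0,0,0],"delta_rot":[0,0,0]}]'
```

```text
t: 5.6
eef_pos: [0.4629, -0.1399, 0.1349]
ee_rot: [3.138, 0.001, 1.573]
wrist_force: [-0.7, -0.7, -0.9]
finger_gap: 0.022
```

```bash
python3 -m jog '[{"grip":0,"offset":[-0.0025,0.0,-0.008],"delta_rot":[0.001,0.003,0]},{"grip":0,"offset":[0,0,-0.005],"delta_rot":[0,0,0]},{"grip":0,"offset":[0,0,-0.002],"delta_rot":[0,0,0]},{"grip":0,"offset":[0,0,0],"delta_rot":[0,0,0]}]'
```

```text
t: 6.0
eef_pos: [0.4611, -0.1404, 0.1199]
ee_rot: [3.138, 0.001, 1.573]
wrist_force: [-0.9, 0.2, -1.1]
finger_gap: 0.0222
```

```bash
python3 -m jog '[{"grip":0,"offset":[0,0.001,-0.003],"delta_rot":[0,0.003,0]},{"grip":0,"offset":[0,0,-0.001],"delta_rot":[0,0,0]},{"grip":0,"offset":[0,0,0],"delta_rot":[0,0,0]}]'
```

```text
t: 6.3
eef_pos: [0.4616, -0.1397, 0.1171]
ee_rot: [3.14, 0.002, 1.573]
wrist_force: [0.5, -0.3, -0.7]
finger_gap: 0.022
```

```bash
python3 -m jog '[{"grip":0,"offset":[0,0,-0.001],"delta_rot":[0,0,0]},{"grip":0,"offset":[0,0,-0.001],"delta_rot":[0,0,0]}]'; python3 -m jog '[{"grip":0,"offset":[0,0,0],"delta_rot":[0,0,0]}]'
```

```text
t: 6.5
eef_pos: [0.4619, -0.14, 0.1169]
ee_rot: [3.139, 0.003, 1.573]
wrist_force: [-2.2, 1.3, 5.7]
finger_gap: 0.0217
t: 6.6
eef_pos: [0.462, -0.14, 0.117]
ee_rot: [3.138, 0.003, 1.573]
wrist_force: [-0.1, 0.2, -0.9]
finger_gap: 0.0217
```

Touched at 5.7 N. I'll open the jaws partway and rise.

```bash
python3 -m jog '[{"grip":0.4,"offset":[0,0,0],"delta_rot":[0,0,0]},{"grip":0.7,"offset":[0,0,0],"delta_rot":[0,0,0]},{"grip":0.7,"offset":[0,0,0],"delta_rot":[0,0,0]},{"grip":0.7,"offset":[0,0,0.01],"delta_rot":[0,0,0]},{"grip":0.7,"offset":[0,0,0.03],"delta_rot":[0,0,0]},{"grip":0.7,"offset":[0,0,0.04],"delta_rot":[0,0,0]},{"grip":0.7,"offset":[0,0,0.02],"delta_rot":[0,0,0]},{"grip":0.7,"offset":[0.03,0.035,0],"delta_rot":[0,0,0]},{"grip":0.7,"offset":[0.03,0.035,0],"delta_rot":[0,0,0]},{"grip":0.7,"offset":[0,0,0],"delta_rot":[0,0,0]}]'; python3 - <<'E'
from cell import *
import cv2
for n in("scene","top","wrist"): cv2.imwrite(f"pics/{n}3.png",capture(n)["color"])
a=cv2.imread("pics/top3.png")[220:345,150:420]; b=cv2.imread("pics/scene3.png")[130:330,170:440]
cv2.imwrite("pics/c3.png",cv2.vconcat([cv2.resize(a,None,fx=2,fy=2,interpolation=2),cv2.resize(b,None,fx=1.5,fy=1.5,interpolation=2)[:, :405] if 0 else cv2.resize(b,(540,345))]))
E
```

```text
t: 7.6
eef_pos: [0.5237, -0.0692, 0.2244]
ee_rot: [3.134, 0.004, 1.567]
wrist_force: [-0.4, 0.4, 0.5]
finger_gap: 0.0597
```

View pics/c3.png

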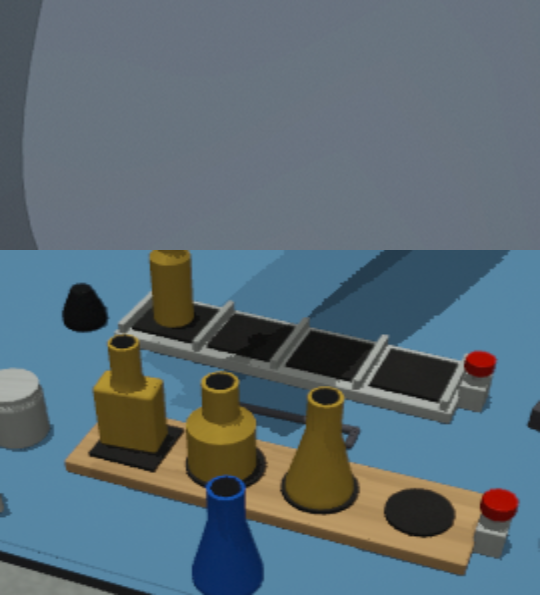

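Slim stands on the fourth pad, with the pad visible on both sides of it. Next is the cone.

```bash
python3 -m jog '[{"grip":0.7,"offset":[0.026,0.027,0],"delta_rot":[0,0.005,0]},{"grip":0.7,"offset":[0.027,0.027,0],"delta_rot":[0,0,0]},{"grip":0.7,"offset":[0.027,0.027,0],"delta_rot":[0,0,0]},{"grip":0.7,"offset":[0.026,0.027,0],"delta_rot":[0,0,0]},{"grip":0.7,"offset":[0.022,0.025,0],"delta_rot":[0,0,0]},{"grip":0.7,"offset":[0,0,0],"delta_rot":[0,0,0]}]'
```

```text
t: 8.35
eef_pos: [0.6475, 0.0562, 0.2224]
ee_rot: [-3.135, 0.009, 1.549]
wrist_force: [-0.0, -0.6, -0.4]
finger_gap: 0.0599
```

```bash
python3 -m jog '[{"grip":0.7,"offset":[0.005,0.0095,0],"delta_rot":[0.009,-0.0065,0.022]},{"grip":0.7,"offset":[0,-0.001,-0.03],"delta_rot":[0,0,0]},{"grip":0.7,"offset":[0,-0.001,-0.03],"delta_rot":[0,0,0]},{"grip":0.7,"offset":[0,0,-0.015],"delta_rot":[0,0,0]},{"grip":0.7,"offset":[0,0,0],"delta_rot":[0,0,0]}]'
```

```text
t: 8.85
eef_pos: [0.6508, 0.0586, 0.1477]
ee_rot: [3.139, -0.001, 1.568]
wrist_force: [0.5, -0.5, -0.5]
finger_gap: 0.06
```

```bash
python3 -m jog '[{"grip":0.7,"offset":[0.0015,0.007,0],"delta_rot":[0,0.003,0]},{"grip":0.7,"offset":[0,0,-0.02],"delta_rot":[0,0,0]},{"grip":0.7,"offset":[0,0,-0.018],"delta_rot":[0,0,0]},{"grip":0.7,"offset":[0,0,-0.01],"delta_rot":[0,0,0]},{"grip":0.7,"offset":[0,0,0],"delta_rot":[0,0,0]}]'
```

```text
t: 9.35
eef_pos: [0.6549, 0.0644, 0.1069]
ee_rot: [3.131, -0.002, 1.566]
wrist_force: [0.8, -0.3, 0.1]
finger_gap: 0.0597
```

```bash
python3 -m jog '[{"grip":0.7,"offset":[-0.0025,0.0015,-0.009],"delta_rot":[-0.002,0.010,0]},{"grip":0.7,"offset":[0,0,0],"delta_rot":[0,0,0]},{"grip":0.7,"offset":[0,0,0],"delta_rot":[0,0,0]}]'
```

```text
t: 9.65
eef_pos: [0.654, 0.0662, 0.1009]
ee_rot: [3.137, -0.0, 1.566]
wrist_force: [-0.3, 0.4, 0.4]
finger_gap: 0.06
```

```bash
python3 -m jog '[{"grip":0.4,"offset":[-0.001,-0.0005,-0.005],"delta_rot":[0,0.004,0]},{"grip":0,"offset":[0,0,0],"delta_rot":[0,0,0]},{"grip":0,"offset":[0,0,0],"delta_rot":[0,0,0]},{"grip":0,"offset":[0,0,0],"delta_rot":[0,0,0]},{"grip":0,"offset":[0,0,0],"delta_rot":[0,0,0]},{"grip":0,"offset":[0,0,0],"delta_rot":[0,0,0]}]'
```

```text
t: 10.25
eef_pos: [0.6538, 0.0657, 0.097]
ee_rot: [3.139, -0.001, 1.566]
wrist_force: [0.3, 0.9, 0.6]
finger_gap: 0.024
```

```bash
python3 -m jog '[{"grip":0,"offset":[0,0,0.015],"delta_rot":[0,0,0]},{"grip":0,"offset":[0,0,0.03],"delta_rot":[0,0,0]},{"grip":0,"offset":[0,0,0.04],"delta_rot":[0,0,0]},{"grip":0,"offset":[0,0,0.04],"delta_rot":[0,0,0]},{"grip":0,"offset":[-0.01,-0.006,0.02],"delta_rot":[0,0,0]},{"grip":0,"offset":[-0.027,-0.019,0],"delta_rot":[0,0,0]},{"grip":0,"offset":[-0.036,-0.026,0],"delta_rot":[0,0,0]},{"grip":0,"offset":[-0.036,-0.026,0],"delta_rot":[0,0,0]},{"grip":0,"offset":[-0.036,-0.025,0],"delta_rot":[0,0,0]},{"grip":0,"offset":[-0.027,-0.019,0],"delta_rot":[0,0,0]},{"grip":0,"offset":[-0.015,-0.006,0],"delta_rot":[0,0,0]},{"grip":0,"offset":[0,0,0],"delta_rot":[0,0,0]}]'
```

```text
t: 11.45
eef_pos: [0.458, -0.0647, 0.2566]
ee_rot: [3.131, 0.004, 1.567]
wrist_force: [-0.1, 0.4, -1.1]
finger_gap: 0.0239
```

```bash
python3 -m jog '[{"grip":0,"offset":[0.004,0.002,-0.01],"delta_rot":[0.004,0.010,0]},{"grip":0,"offset":[0,0,-0.03],"delta_rot":[0,0,0]},{"grip":0,"offset":[0,0,-0.03],"delta_rot":[0,0,0]},{"grip":0,"offset":[0,0,-0.03],"delta_rot":[0,0,0]},{"grip":0,"offset":[0,0,-0.015],"delta_rot":[0,0,0]},{"grip":0,"offset":[0,0,0],"delta_rot":[0,0,0]}]'
```

```text
t: 12.05
eef_pos: [0.468, -0.0599, 0.138]
ee_rot: [3.135, -0.001, 1.571]
wrist_force: [-0.2, 0.6, -1.1]
finger_gap: 0.0239
```

```bash
python3 -m jog '[{"grip":0,"offset":[-0.004,-0.001,0],"delta_rot":[0,0.007,0]},{"grip":0,"offset":[0,0,-0.012],"delta_rot":[0,0,0]},{"grip":0,"offset":[0,0,-0.012],"delta_rot":[0,0,0]},{"grip":0,"offset":[0,0,-0.006],"delta_rot":[0,0,0]},{"grip":0,"offset":[0,0,0],"delta_rot":[0,0,0]}]'
```

```text
t: 12.55
eef_pos: [0.4668, -0.0602, 0.1073]
ee_rot: [3.14, -0.001, 1.573]
wrist_force: [0.5, 0.0, -1.5]
finger_gap: 0.0238
```

```bash
python3 -m jog '[{"grip":0,"offset":[-0.0025,-0.001,-0.005],"delta_rot":[0,0.002,0]},{"grip":0,"offset":[0,0,-0.002],"delta_rot":[0,0,0]},{"grip":0,"offset":[0,0,-0.001],"delta_rot":[0,0,0]}]'
```

```text
t: 12.85
eef_pos: [0.4646, -0.0616, 0.0997]
ee_rot: [3.14, -0.001, 1.573]
wrist_force: [-0.7, 0.4, -0.7]
finger_gap: 0.0234
```

```bash
python3 -m jog '[{"grip":0,"offset":[0,0,-0.001],"delta_rot":[0,0,0]}]'
```

```text
t: 12.95
eef_pos: [0.4647, -0.0617, 0.0988]
ee_rot: [3.14, -0.0, 1.573]
wrist_force: [0.6, -0.0, -2.2]
finger_gap: 0.0239
```

```bash
python3 -m jog '[{"grip":0,"offset":[0,0,-0.001],"delta_rot":[0,0,0]}]'
```

```text
t: 13.05
eef_pos: [0.4649, -0.0618, 0.098]
ee_rot: [3.139, -0.0, 1.573]
wrist_force: [-0.2, 0.8, -1.4]
finger_gap: 0.024
```

```bash
python3 -m jog '[{"grip":0,"offset":[0,0,-0.001],"delta_rot":[0,0,0]}]'
```

```text
t: 13.15
eef_pos: [0.465, -0.0618, 0.0971]
ee_rot: [3.139, -0.0, 1.573]
wrist_force: [-0.2, 0.6, -1.3]
finger_gap: 0.0237
```

```bash
python3 -m jog '[{"grip":0,"offset":[0,0,-0.001],"delta_rot":[0,0,0]}]'
```

```text
t: 13.25
eef_pos: [0.4651, -0.062, 0.0969]
ee_rot: [3.139, 0.0, 1.573]
wrist_force: [-2.5, 0.4, 6.1]
finger_gap: 0.0237
```

```bash
python3 -m jog '[{"grip":0,"offset":[0,0,-0.0005],"delta_rot":[0,0,0]}]'
```

```text
t: 13.35
eef_pos: [0.4651, -0.0619, 0.097]
ee_rot: [3.138, 0.0, 1.573]
wrist_force: [-1.6, 0.6, 0.3]
finger_gap: 0.0237
```

```bash
python3 -m jog '[{"grip":0.4,"offset":[0,0,0],"delta_rot":[0,0,0]},{"grip":0.7,"offset":[0,0,0],"delta_rot":[0,0,0]},{"grip":0.7,"offset":[0,0,0],"delta_rot":[0,0,0]},{"grip":0.7,"offset":[0,0,0.015],"delta_rot":[0,0,0]},{"grip":0.7,"offset":[0,0,0.035],"delta_rot":[0,0,0]},{"grip":0.7,"offset":[0,0,0.045],"delta_rot":[0,0,0]},{"grip":0.7,"offset":[0.01,0,0.03],"delta_rot":[0,0,0]},{"grip":0.7,"offset":[0.035,0.01,0],"delta_rot":[0,0,0]},{"grip":0.7,"offset":[0.045,0.013,0],"delta_rot":[0,0,0]},{"grip":0.7,"offset":[0.045,0.013,0],"delta_rot":[0,0,0]},{"grip":0.7,"offset":[0.038,0.01,0],"delta_rot":[0,0,0]},{"grip":0.7,"offset":[0,0,0],"delta_rot":[0,0,0]}]'
```

```text
t: 14.55
eef_pos: [0.6441, -0.0141, 0.2238]
ee_rot: [3.136, 0.0, 1.57]
wrist_force: [-0.4, -0.2, -0.7]
finger_gap: 0.0598
```

```bash
python3 -m jog '[{"grip":0.7,"offset":[0.006,0,-0.02],"delta_rot":[0,0.006,0]},{"grip":0.7,"offset":[0,0,-0.035],"delta_rot":[0,0,0]},{"grip":0.7,"offset":[0,0,-0.025],"delta_rot":[0,0,0]},{"grip":0.7,"offset":[0,0,0],"delta_rot":[0,0,0]}]'; python3 - <<'E'
from cell import *
import cv2
b=capture("scene")["color"][110:320,170:450];w=capture("wrist")["color"]
cv2.imwrite("pics/c4.png",cv2.hconcat([cv2.resize(b,(400,300)),cv2.resize(w,(400,300))]))
E
```

```text
t: 14.95
eef_pos: [0.6512, -0.0139, 0.1406]
ee_rot: [-3.141, 0.001, 1.571]
wrist_force: [-0.4, -0.3, -0.1]
finger_gap: 0.0598
```

View pics/c4.png

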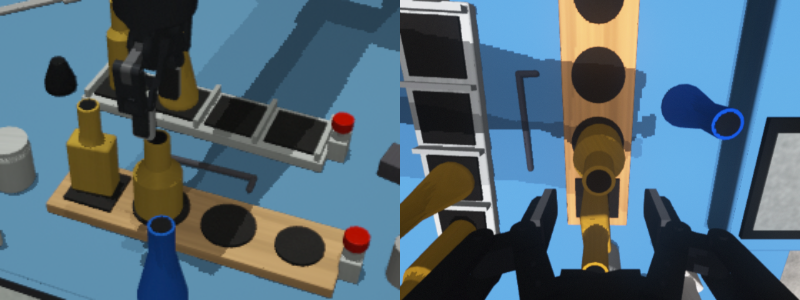

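The cone stands on pad 3, and the squat mouth is centred between the fingers at wrist (599,181). I'll go on down.

```bash
python3 -m jog '[{"grip":0.7,"offset":[0,-0.001,-0.02],"delta_rot":[0,0,0]},{"grip":0.7,"offset":[0,0,-0.018],"delta_rot":[0,0,0]},{"grip":0.7,"offset":[0,0,-0.01],"delta_rot":[0,0,0]},{"grip":0.7,"offset":[0,0,0],"delta_rot":[0,0,0]}]'
```

```text
t: 15.45
eef_pos: [0.6582, -0.0165, 0.1077]
ee_rot: [3.119, 0.004, 1.571]
wrist_force: [0.2, 0.2, -0.4]
finger_gap: 0.0596
```

```bash
python3 -m jog '[{"grip":0.7,"offset":[-0.007,0.0015,-0.005],"delta_rot":[0.004,0.022,0]},{"grip":0.7,"offset":[0,0,-0.01],"delta_rot":[0,0,0]},{"grip":0.7,"offset":[0,0,0],"delta_rot":[0,0,0]}]'
```

```text
t: 15.75
eef_pos: [0.6529, -0.0152, 0.0966]
ee_rot: [3.135, 0.0, 1.57]
wrist_force: [-0.2, 0.2, 0.5]
finger_gap: 0.0595
```

```bash
python3 -m jog '[{"grip":0.6,"offset":[-0.002,0,-0.010],"delta_rot":[0,0.007,0]},{"grip":0.6,"offset":[0,0,0],"delta_rot":[0,0,0]}]'
```

```text
t: 15.95
eef_pos: [0.6511, -0.0153, 0.0864]
ee_rot: [-3.141, 0.001, 1.57]
wrist_force: [-0.3, -0.1, -0.9]
finger_gap: 0.0513
```

```bash
python3 -m jog '[{"grip":0.3,"offset":[0,0,0],"delta_rot":[0,0,0]},{"grip":0,"offset":[0,0,0],"delta_rot":[0,0,0]},{"grip":0,"offset":[0,0,0],"delta_rot":[0,0,0]},{"grip":0,"offset":[0,0,0],"delta_rot":[0,0,0]},{"grip":0,"offset":[0,0,0],"delta_rot":[0,0,0]}]'
```

```text
t: 16.45
eef_pos: [0.6509, -0.0152, 0.0861]
ee_rot: [-3.14, 0.001, 1.571]
wrist_force: [-0.9, -0.2, -0.5]
finger_gap: 0.0255
```

```bash
python3 -m jog '[{"grip":0,"offset":[0,0,0.015],"delta_rot":[0,0,0]},{"grip":0,"offset":[0,0,0.03],"delta_rot":[0,0,0]},{"grip":0,"offset":[0,0,0.04],"delta_rot":[0,0,0]},{"grip":0,"offset":[0,0,0.04],"delta_rot":[0,0,0]},{"grip":0,"offset":[-0.01,0.002,0.02],"delta_rot":[0,0,0]},{"grip":0,"offset":[-0.027,0.005,0],"delta_rot":[0,0,0]},{"grip":0,"offset":[-0.037,0.006,0],"delta_rot":[0,0,0]},{"grip":0,"offset":[-0.037,0.006,0],"delta_rot":[0,0,0]},{"grip":0,"offset":[-0.037,0.006,0],"delta_rot":[0,0,0]},{"grip":0,"offset":[-0.025,0.005,0],"delta_rot":[0,0,0]},{"grip":0,"offset":[-0.01,0.002,0],"delta_rot":[0,0,0]},{"grip":0,"offset":[0,0,0],"delta_rot":[0,0,0]}]'
```

```text
t: 17.65
eef_pos: [0.4601, 0.0177, 0.2476]
ee_rot: [3.131, 0.002, 1.57]
wrist_force: [0.9, -1.2, -2.2]
finger_gap: 0.0258
```

```bash
python3 -m jog '[{"grip":0,"offset":[0.006,0,-0.01],"delta_rot":[0.002,0.010,0]},{"grip":0,"offset":[0,0,-0.03],"delta_rot":[0,0,0]},{"grip":0,"offset":[0,0,-0.03],"delta_rot":[0,0,0]},{"grip":0,"offset":[0,0,-0.03],"delta_rot":[0,0,0]},{"grip":0,"offset":[0,0,-0.015],"delta_rot":[0,0,0]},{"grip":0,"offset":[0,0,0],"delta_rot":[0,0,0]}]'
```

```text
t: 18.25
eef_pos: [0.4732, 0.0164, 0.1287]
ee_rot: [3.135, 0.0, 1.569]
wrist_force: [0.7, 0.0, -1.5]
finger_gap: 0.0259
```

```bash
python3 -m jog '[{"grip":0,"offset":[-0.006,0.0005,0],"delta_rot":[0,0.007,0]},{"grip":0,"offset":[0,0,-0.012],"delta_rot":[0,0,0]},{"grip":0,"offset":[0,0,-0.012],"delta_rot":[0,0,0]},{"grip":0,"offset":[0,0,-0.006],"delta_rot":[0,0,0]},{"grip":0,"offset":[0,0,0],"delta_rot":[0,0,0]}]'
```

```text
t: 18.75
eef_pos: [0.47, 0.0163, 0.098]
ee_rot: [3.139, 0.0, 1.568]
wrist_force: [0.2, 0.8, -1.9]
finger_gap: 0.0257
```

```bash
python3 -m jog '[{"grip":0,"offset":[-0.0015,0.0005,-0.006],"delta_rot":[0,0.002,0]},{"grip":0,"offset":[0,0,-0.002],"delta_rot":[0,0,0]},{"grip":0,"offset":[0,0,-0.001],"delta_rot":[0,0,0]},{"grip":0,"offset":[0,0,-0.001],"delta_rot":[0,0,0]}]'
```

```text
t: 19.15
eef_pos: [0.4692, 0.0168, 0.0884]
ee_rot: [3.139, 0.001, 1.568]
wrist_force: [-0.8, -0.5, -1.3]
finger_gap: 0.026
```

```bash
python3 -m jog '[{"grip":0,"offset":[0,0,-0.001],"delta_rot":[0,0,0]}]'
```

```text
t: 19.25
eef_pos: [0.4693, 0.0168, 0.0876]
ee_rot: [3.138, 0.001, 1.568]
wrist_force: [0.3, -0.3, -0.5]
finger_gap: 0.026
```

```bash
python3 -m jog '[{"grip":0,"offset":[0,0,-0.001],"delta_rot":[0,0,0]}]'
```

```text
t: 19.35
eef_pos: [0.4695, 0.0168, 0.0867]
ee_rot: [3.138, 0.001, 1.568]
wrist_force: [0.2, -0.4, -2.1]
finger_gap: 0.0258
```

```bash
python3 -m jog '[{"grip":0,"offset":[0,0,-0.001],"delta_rot":[0,0,0]}]'
```

```text
t: 19.45
eef_pos: [0.4698, 0.0168, 0.086]
ee_rot: [3.137, 0.001, 1.568]
wrist_force: [-1.2, 0.5, 2.3]
finger_gap: 0.0258
```

Contact. I'll release, then go above the flask.

```bash
python3 -m jog '[{"grip":0.4,"offset":[0,0,0],"delta_rot":[0,0,0]},{"grip":0.7,"offset":[0,0,0],"delta_rot":[0,0,0]},{"grip":0.7,"offset":[0,0,0],"delta_rot":[0,0,0]},{"grip":0.7,"offset":[0,0,0.015],"delta_rot":[0,0,0]},{"grip":0.7,"offset":[0,0,0.035],"delta_rot":[0,0,0]},{"grip":0.7,"offset":[0,0,0.045],"delta_rot":[0,0,0]},{"grip":0.7,"offset":[0,0,0.04],"delta_rot":[0,0,0]},{"grip":0.7,"offset":[0.030,-0.018,0],"delta_rot":[0,0,0]},{"grip":0.7,"offset":[0.042,-0.025,0],"delta_rot":[0,0,0]},{"grip":0.7,"offset":[0.042,-0.025,0],"delta_rot":[0,0,0]},{"grip":0.7,"offset":[0.035,-0.022,0],"delta_rot":[0,0,0]},{"grip":0.7,"offset":[0.01,-0.01,0],"delta_rot":[0,0,0]}]'
```

```text
t: 20.65
eef_pos: [0.6326, -0.0849, 0.2302]
ee_rot: [3.129, 0.002, 1.573]
wrist_force: [-0.2, 0.3, 0.1]
finger_gap: 0.0595
```

```bash
python3 -m jog '[{"grip":0.7,"offset":[0,0,0],"delta_rot":[0,0,0]}]'
```

```text
t: 20.75
eef_pos: [0.634, -0.0867, 0.2291]
ee_rot: [3.13, 0.002, 1.571]
wrist_force: [0.2, -0.2, -0.6]
finger_gap: 0.0599
```

```bash
python3 -m jog '[{"grip":0.7,"offset":[0.013,-0.006,0],"delta_rot":[0.002,0.011,0]},{"grip":0.7,"offset":[0,0,-0.03],"delta_rot":[0,0,0]},{"grip":0.7,"offset":[0,0,-0.03],"delta_rot":[0,0,0]},{"grip":0.7,"offset":[0,0,-0.015],"delta_rot":[0,0,0]},{"grip":0.7,"offset":[0,0,0],"delta_rot":[0,0,0]}]'; python3 - <<'E'
from cell import *
import cv2
w=capture("wrist")["color"];b=capture("scene")["color"][110:320,170:450]
cv2.imwrite("pics/c5.png",cv2.hconcat([cv2.resize(b,(400,300)),cv2.resize(w,(400,300))]))
E
```

```text
t: 21.25
eef_pos: [0.6454, -0.0902, 0.1532]
ee_rot: [3.141, -0.002, 1.572]
wrist_force: [0.3, -0.3, -0.2]
finger_gap: 0.0595
```

View pics/c5.png

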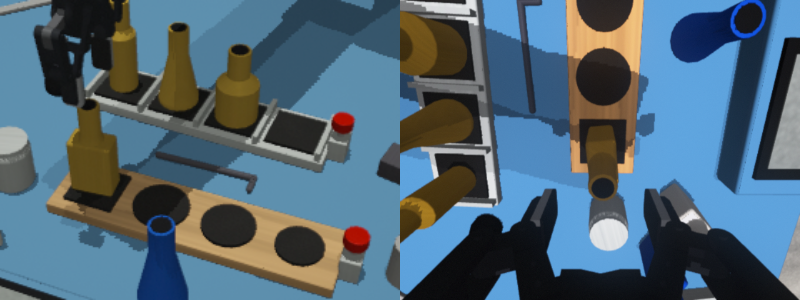

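Slim, cone and squat stand on pads 4, 3 and 2. The flask mouth at wrist (602,187) is between the fingers.

```bash
python3 -m jog '[{"grip":0.7,"offset":[0.002,-0.003,-0.015],"delta_rot":[-0.002,0,0]},{"grip":0.7,"offset":[0,0,-0.015],"delta_rot":[0,0,0]},{"grip":0.7,"offset":[0,0,-0.008],"delta_rot":[0,0,0]},{"grip":0.7,"offset":[0,0,0],"delta_rot":[0,0,0]}]'
```

```text
t: 21.75
eef_pos: [0.6508, -0.0937, 0.1199]
ee_rot: [3.129, 0.004, 1.573]
wrist_force: [-0.6, 0.0, -0.5]
finger_gap: 0.0598
```

```bash
python3 -m jog '[{"grip":0.7,"offset":[-0.003,0,-0.010],"delta_rot":[0.004,0.012,0]},{"grip":0.6,"offset":[0,0,-0.006],"delta_rot":[0,0,0]},{"grip":0.6,"offset":[0,0,0],"delta_rot":[0,0,0]}]'
```

```text
t: 22.05
eef_pos: [0.6475, -0.0938, 0.1026]
ee_rot: [-3.141, -0.001, 1.572]
wrist_force: [0.4, 0.6, 0.0]
finger_gap: 0.051
```

```bash
python3 -m jog '[{"grip":0.3,"offset":[0,0,0],"delta_rot":[0,0,0]},{"grip":0,"offset":[0,0,0],"delta_rot":[0,0,0]},{"grip":0,"offset":[0,0,0],"delta_rot":[0,0,0]},{"grip":0,"offset":[0,0,0],"delta_rot":[0,0,0]},{"grip":0,"offset":[0,0,0],"delta_rot":[0,0,0]}]'
```

```text
t: 22.55
eef_pos: [0.648, -0.094, 0.1032]
ee_rot: [3.141, -0.001, 1.572]
wrist_force: [-0.7, 0.1, -1.0]
finger_gap: 0.0219
```

```bash
python3 -m jog '[{"grip":0,"offset":[0,0,0.015],"delta_rot":[0,0,0]},{"grip":0,"offset":[0,0,0.03],"delta_rot":[0,0,0]},{"grip":0,"offset":[0,0,0.04],"delta_rot":[0,0,0]},{"grip":0,"offset":[0,0,0.04],"delta_rot":[0,0,0]},{"grip":0,"offset":[-0.01,0.01,0.02],"delta_rot":[0,0,0]},{"grip":0,"offset":[-0.025,0.027,0],"delta_rot":[0,0,0]},{"grip":0,"offset":[-0.035,0.038,0],"delta_rot":[0,0,0]},{"grip":0,"offset":[-0.035,0.038,0],"delta_rot":[0,0,0]},{"grip":0,"offset":[-0.035,0.038,0],"delta_rot":[0,0,0]},{"grip":0,"offset":[-0.02,0.025,0],"delta_rot":[0,0,0]},{"grip":0,"offset":[-0.01,0.012,0],"delta_rot":[0,0,0]},{"grip":0,"offset":[0,0,0],"delta_rot":[0,0,0]}]'
```

```text
t: 23.75
eef_pos: [0.4733, 0.0964, 0.2663]
ee_rot: [3.125, -0.002, 1.569]
wrist_force: [-1.0, 0.1, -0.7]
finger_gap: 0.0218
```

```bash
python3 -m jog '[{"grip":0,"offset":[-0.005,0,-0.01],"delta_rot":[-0.002,0.016,0]},{"grip":0,"offset":[0,0,-0.03],"delta_rot":[0,0,0]},{"grip":0,"offset":[0,0,-0.03],"delta_rot":[0,0,0]},{"grip":0,"offset":[0,0,-0.03],"delta_rot":[0,0,0]},{"grip":0,"offset":[0,0,-0.015],"delta_rot":[0,0,0]},{"grip":0,"offset":[0,0,0],"delta_rot":[0,0,0]}]'
```

```text
t: 24.35
eef_pos: [0.4719, 0.0904, 0.1461]
ee_rot: [3.14, 0.005, 1.561]
wrist_force: [-0.8, 0.8, -1.0]
finger_gap: 0.022
```

```bash
python3 -m jog '[{"grip":0,"offset":[0,0.0035,0],"delta_rot":[0.005,0.002,-0.02]},{"grip":0,"offset":[0,0,-0.012],"delta_rot":[0,0,0]},{"grip":0,"offset":[0,0,-0.012],"delta_rot":[0,0,0]},{"grip":0,"offset":[0,0,-0.007],"delta_rot":[0,0,0]},{"grip":0,"offset":[0,0,0],"delta_rot":[0,0,0]}]'
```

```text
t: 24.85
eef_pos: [0.4746, 0.0922, 0.114]
ee_rot: [3.14, -0.0, 1.536]
wrist_force: [-0.2, -0.5, -1.2]
finger_gap: 0.0217
```

```bash
python3 -m jog '[{"grip":0,"offset":[-0.0025,0.0015,-0.005],"delta_rot":[0,0.002,0]},{"grip":0,"offset":[0,0,-0.002],"delta_rot":[0,0,0]},{"grip":0,"offset":[0,0,-0.001],"delta_rot":[0,0,0]},{"grip":0,"offset":[0,0,-0.001],"delta_rot":[0,0,0]}]'
```

```text
t: 25.25
eef_pos: [0.4724, 0.0942, 0.1055]
ee_rot: [3.14, -0.0, 1.537]
wrist_force: [0.6, -1.2, -0.9]
finger_gap: 0.0218
```

```bash
python3 -m jog '[{"grip":0,"offset":[0,0,-0.001],"delta_rot":[0,0,0]}]'
```

```text
t: 25.35
eef_pos: [0.4726, 0.0943, 0.1047]
ee_rot: [3.14, -0.0, 1.537]
wrist_force: [0.3, 0.1, -0.8]
finger_gap: 0.0218
```

```bash
python3 -m jog '[{"grip":0,"offset":[0,0,-0.001],"delta_rot":[0,0,0]}]'
```

```text
t: 25.45
eef_pos: [0.4728, 0.0943, 0.1039]
ee_rot: [3.139, -0.0, 1.537]
wrist_force: [0.1, 0.6, -1.0]
finger_gap: 0.0217
```

```bash
python3 -m jog '[{"grip":0,"offset":[0,0,-0.001],"delta_rot":[0,0,0]}]'
```

```text
t: 25.55
eef_pos: [0.4729, 0.0943, 0.103]
ee_rot: [3.139, -0.0, 1.537]
wrist_force: [-0.4, -0.7, -2.1]
finger_gap: 0.0215
```

```bash
python3 -m jog '[{"grip":0,"offset":[0,0,-0.001],"delta_rot":[0,0,0]}]'
```

```text
t: 25.65
eef_pos: [0.4731, 0.0942, 0.1026]
ee_rot: [3.138, -0.0, 1.537]
wrist_force: [-1.1, -0.3, 5.3]
finger_gap: 0.0216
```

Contact. I'll release, rise and move clear (to +y) for the final look.

```bash
python3 -m jog '[{"grip":0.4,"offset":[0,0,0],"delta_rot":[0,0,0]},{"grip":0.7,"offset":[0,0,0],"delta_rot":[0,0,0]},{"grip":0.7,"offset":[0,0,0],"delta_rot":[0,0,0]},{"grip":0.7,"offset":[0,0,0.015],"delta_rot":[0,0,0]},{"grip":0.7,"offset":[0,0,0.035],"delta_rot":[0,0,0]},{"grip":0.7,"offset":[0,0,0.045],"delta_rot":[0,0,0]},{"grip":0.7,"offset":[0,0,0.04],"delta_rot":[0,0,0]},{"grip":0.7,"offset":[-0.025,0.045,0],"delta_rot":[0,0,0]},{"grip":0.7,"offset":[-0.03,0.045,0],"delta_rot":[0,0,0]},{"grip":0.7,"offset":[-0.03,0.045,0],"delta_rot":[0,0,0]},{"grip":0.7,"offset":[-0.03,0.045,0],"delta_rot":[0,0,0]},{"grip":0.7,"offset":[-0.03,0.045,0],"delta_rot":[0,0,0]}]'
python3 -m jog '[{"grip":0.7,"offset":[-0.03,0.045,0],"delta_rot":[0,0,0]},{"grip":0.7,"offset":[-0.03,0.045,0],"delta_rot":[0,0,0]},{"grip":0.7,"offset":[-0.025,0.045,0],"delta_rot":[0,0,0]},{"grip":0.7,"offset":[0,0,0],"delta_rot":[0,0,0]},{"grip":0.7,"offset":[0,0,0],"delta_rot":[0,0,0]}]'
python3 - <<'E'
from cell import *
import cv2
cv2.imwrite("pics/topf.png",cv2.resize(capture("top")["color"][210:335,130:395],None,fx=3,fy=3,interpolation=2))
cv2.imwrite("pics/scf.png",cv2.resize(capture("scene")["color"][110:270,190:440],None,fx=3.2,fy=3.2,interpolation=2))
E
```

```text
t: 26.85
eef_pos: [0.3355, 0.3071, 0.2424]
ee_rot: [3.134, -0.004, 1.52]
wrist_force: [0.6, 0.8, -0.1]
finger_gap: 0.0596
t: 27.35
eef_pos: [0.2505, 0.4383, 0.2424]
ee_rot: [3.133, -0.007, 1.531]
wrist_force: [-0.0, -0.2, 0.6]
finger_gap: 0.0598
```

View pics/topf.png

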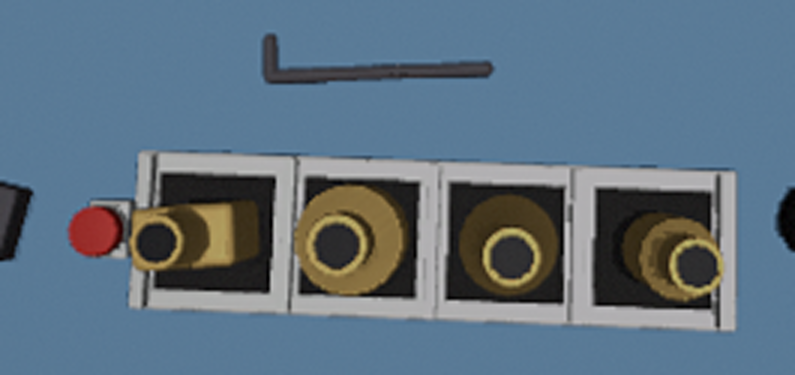

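View pics/scf.png

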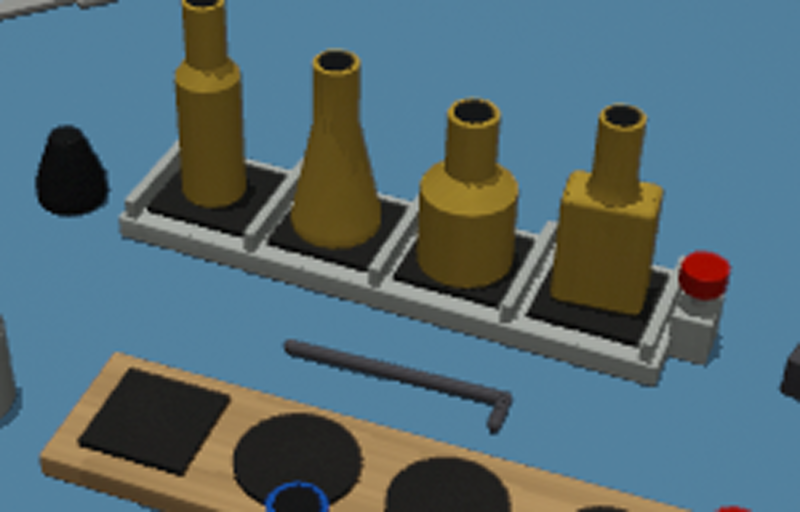

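```bash
python3 - <<'E'
from tri import *
S=lambda a:np.array(a)/3.2+(190,110)
T=lambda a:np.array(a)/3+(130,210)
D=dict(flask=((623,116),(157,242),(.4718,.0943)),squat=((474,112),(337,245),(.4684,.0168)),cone=((337,62),(512,257),(.4645,-.0612)),slim=((204,1),(695,265),(.460,-.1391)))
for k,(s,t,g) in D.items():
    X,r=tri(S(s),T(t)); print(k,X,r,"err mm",(X[:2]-g)*1000)
E
```

```text
flask [0.4727 0.095  0.1318] [-0.8301  0.2678] err mm [0.8518 0.6952]
squat [0.4692 0.0169 0.1136] [-0.8398  0.3039] err mm [0.8102 0.0634]
cone [ 0.4632 -0.0626  0.1233] [-1.1148  0.4436] err mm [-1.3356 -1.3913]
slim [ 0.46   -0.1412  0.1431] [-1.005   0.4401] err mm [-0.0176 -2.0536]
```

All four are within about 2 mm of their places, and the order is right. I'll hand in.

```bash
python3 -c "
from cell import *
print(hand_in())"
```

```text
the job is handed in; nothing more can be done
None
```

I moved all four gold bottles to the aluminium rack in reverse order and handed the job in at about 27.5 s of robot time. From its red knob they now stand flask, squat, cone, slim; on the wooden rack they stood slim, cone, squat, flask.

- **Position:** measured from the top and scene views, each bottle's mouth is within about 2 mm of the middle of its pad. The worst is slim, 2.1 mm along the row.
- **Height and tilt:** mouth heights came out 2–4 mm below the text's figures, as in the measurements at the start. All four look upright in both views, but I measured no tilt angle directly.
- **Handling:** the highest force I saw at a set-down was about 6 N. The gripper is open and parked well away from the racks.

No check failed. The arm drifted a few millimetres and up to 0.02 rad on longer moves, and I corrected that before each grasp and placement.

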